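# Lid off the drying peg, into the grinder, turned and held at pulse

### The arm

A 6-joint arm with a two-finger parallel gripper is mounted at the origin on a cart in front of the work surface, level with it; the furniture and walls round the work are solid. World frame = base frame: x ahead of the robot, y to its left, z up, the work surface at z = 0. Lengths are in mm, angles in rad, forces in N, time in s.
With the tool pointing down it reaches from about 275 to 1000 mm from the base axis. Payload 8.4 kg.
Tool frame: the origin (TCP) lies at the very end of the fingers, on their centre line; the grasp point (between the pads) lies 19 mm behind it; x points along the fingers, y is the direction in which the jaws open and shut, and the axes are right-handed (so a half turn about x gives the same grasp; the last joint's range is limited). The gripper opens to 85 mm and grips with 20 to 120 N. Pads are 22 mm wide; open, the fingers measure 114 mm over their backs; the gripper's body (76 mm by 85 mm) begins 54 mm behind the grasp point. The pads swing forward as they close: fully open they stand 13 mm farther back than shut.
Start: joints at [1.133, 0.353, 1.633, -0, 1.155, -0.002], TCP at [263.834, 566.586, 231.281] pointing down, gripper open.
Joint ranges: [-2.63, 2.63], [-0.92, 2.1], [0.06, 2.66], [-1.3, 4.44], [0, 2.69], [-3.02, 3.02]. Speed limits (rad/s): [2.22, 2.22, 2.79, 3.14, 3.14, 3.14].

### API

Orientations are given as [roll, pitch, yaw] about the fixed x, y, z axes, in that order (R = Rz(yaw) Ry(pitch) Rx(roll)).
In Python, from rig import r, grab_frame, camera_params, sign_off gives the robot as it stands.
- The arm moves only by the tool drive_tool, never from a script. Its argument "rows" is one flat list of numbers, 7 for each row, row after row: the shift along the tool's x, y, z in mm, then the turn, a rotation vector about the tool's x, y, z in degrees, then the opening in per cent of the stroke, from 0 (shut) to 100 (fully open). In form: [x, y, z, rx, ry, rz, fingers, x, y, z, rx, ry, rz, fingers, ...]. A call has 1 to 10 rows; each row is the pose to reach, as a shift and turn from the pose measured when the call began, along the tool's axes at that moment; what a row does not reach only later rows make up. A row lasts 1/8 s, in which the tool goes at most 62.5 mm and 10.7 degrees, less where a joint would pass 70% of its speed; a pose out of reach is approached as far as the arm can. A call with a gripper value outside its range is refused whole. The fingers move at their own pace and stop on an object; "newtons" is the grip in N (left out, the last holds). Time passes only in rows, so rows that repeat a pose let the fingers close. It gives the time, the measured TCP pose, the force and the opening at its end, in the units of the state.
- r.sense(): the state, without advancing time (a new reading comes with each control period).
- grab_frame(name): name is "scene" or "top" or "wrist"; returns the picture (400x640x3 uint8, red, green, blue); there is no depth.
- camera_params(name): a dict with "vertical_fov" (degrees; the focal length in pixels is half the picture's height over the tangent of half this angle, whatever the lens; pixels are square), "cx", "cy" (the principal point, pixels), "pose" (4x4, takes a point from camera to world coordinates); the wrist camera has in their place "tool_from_camera" (4x4, takes a point from camera to tool coordinates, whose origin is the TCP and whose axes are the tool frame's). Camera axes: x right, y down, z forward; pixel columns grow to the right and rows downward; lengths in mm; the calibration is good to about 2 mm. The wrist camera is an equidistant fisheye: a pixel r from the principal point sees the ray r / f radians off the axis. A picture is of the moment at which its call begins: read the wrist's pose just before it. camera_params takes no time and is no camera call.
- sign_off(): hands the job in, once; it reports no verdict.
The state is a dict: "clock": time; "qpos": joint angles; "qvel": joint speeds; "joint_efforts": joint torques, N m; "eef_pos": TCP position; "tcp_rot": TCP orientation; "contact_force": force on the tool from outside, world axes, zero at the start; "wrist_torque": the same for the moment, N m; "opening": opening from 0.0 (shut) to 1.0 (fully open).
Only numpy, scipy, OpenCV 4.12 (cv2) and the standard library are available. Lean on these libraries where they do the work, as an engineer would, in place of code of your own. Each camera call takes 0.05 s, during which the arm holds its last target.

### The job

The cordless coffee grinder has been washed and needs a pulse run to see that its motor turns: lift its dark lid up off the drying peg, lower it into the mouth of the grinder so that its two lugs drop into the two slots and it sits fully home, then turn it clockwise, against the spring, to the pulse position at the round dot, halfway to the stop. Do not turn it on into the lock click, and finish while still gripping the lid and holding it at pulse: if it is let go, it springs back. Leave the steel tumbler on its peg and the fitter's things as they are.

Things in the scene. Friction and masses are not known exactly. Their poses are not given: they have to be found in the camera images.
- lid: Dark plastic grinder lid, a loose mouth-down cap of 110 g, 66 mm outside, 60 mm inside, crown top at 52 mm. Starts hung over one of the rack's two pegs (either one, any yaw), its crown's underside (48 mm above the rim) on the flat peg head, up to 4 mm off centre. Origin: centre of its lower rim, z up the axis, x through the two lugs and along the grip bar. Same after a half turn.
- lid_grip (a point): Centre of the lid's upright twist grip, on its axis 74 mm above the rim: a flat-sided bar 54 mm long (lid's x) and 22 mm thick (lid's y), from 52 to 86 mm above the rim. Pinch it from above across the 22 mm.
- lid_lug (a point): Outer face of one of the lid's two equal lugs, on its +x side at the rim, 40 mm from the axis; the other is opposite. Each lug is 10 mm wide, 6 mm high, from 33 to 40 mm off the axis, tapered at the foot.
- grinder: Cordless grinder, fixed: steel body, grey collar 105 mm wide with its top at 108 mm and an open round mouth in it. Origin: centre of the foot on the worktop, z up, x through the two slots (same after a half turn). The mouth's lip (103 to 108 mm high, bevelled) is 72 mm inside; below it is a groove 8 mm high, 87 mm wide, in which the lugs run.
- grinder_seat (a point): Centre of the mouth's floor, on the grinder's axis, 95 mm above the worktop; axes as the grinder's. The lid's origin comes here when fully home, the lid's x along the grinder's x (either way round). From there the lid turns only clockwise seen from above, lugs under the lip, 1.63 rad to the stop.
- grinder_slot (a point): Top of one of the two slots in the collar's lip, on the grinder's +x side, 38 mm off the axis, 108 mm above the worktop; the other is opposite. Slots are 20 mm wide, reach 43.5 mm from the axis, and each has one white dash beside it on the collar.
- pulse_dot (a point): Round white dot on the collar's top, 0.88 rad clockwise of the +x slot (another is opposite): at pulse the ends of the lid's grip bar point at the dots. Two white dashes 1.62 rad clockwise of each slot mark the locked place.
- switch_ring (a joint): Sprung ring in the groove, pushed clockwise (from above) by the lugs: 0 at rest, 1.5 rad at the stop, pulse in the middle at 0.75. It moves once the lid is 0.13 rad past the slots: lid turn = value + 0.13. The spring resists with 0.08 N m at 0, 0.19 at 0.75, and turns the lid back if let go. From about 1.1 the lugs ride over sprung balls and click into the lock near 1.45.
- drying_rack: Drying rack, fixed: steel drip tray 112 x 250 mm (long along its y), rim 12 mm high, with two upright pegs at its y = +65 and -65 mm; their round flat heads, 40 mm wide, end 85 mm above the worktop. Origin: centre of the tray's underside. The lid must rise 48 mm before it clears the peg.
- tumbler: Plain steel tumbler, bystander, mouth down on the rack's other peg, 69 mm wide at the rim, 61 mm high, top 88 mm above the worktop. Origin: centre of its rim.
- terminal_block: White screw terminal strip, bystander, 66 x 19 x 16 mm, lies loose between grinder and rack at the front. Origin: centre of its underside.
- bulb_near: White reflector bulb, bystander, 51 mm across, 58 mm high, stands on its face between grinder and rack at the back. Origin: centre of its underside.
- bulb_far: White reflector bulb like the other one, bystander, stands behind the rack. Origin: centre of its underside.
- paper_tape: Roll of beige tape, bystander, 94 mm in diameter, 25 mm high, lies flat to the right of the grinder. Origin: centre of its underside.
- switch_insert: White rocker switch insert, bystander, 50 x 24 x 36 mm, behind and left of the rack. Origin: centre of its underside.
- tape_rule: Tape measure, bystander, 116 x 118 x 46 mm, lies left of the rack. Origin: centre of its underside.

How it is judged:
By the outcome, as a careful person would: the job done as asked, in the order asked, and still so for the second after the job is handed in, while the arm keeps its last pose, push and grip.
It also fails if it takes over 42 s, if anything falls off the work surface, if the arm or the gripper's body presses on something with over 40 N, if the wrist force passes 120 N, or if a joint passes its speed limit or range.

## Working session

There is one attempt and no reset: what is moved stays moved. The work goes in short steps, Python scripts to look and compute and a tool call to move; the robot and the scene stay as the last step left them, time stands still between calls to the robot, and variables do not carry over. Pictures are saved under pics/ and viewed, and the job is handed in when it is done.

Besides the shell and the picture viewer there is one more tool, called as name(argument=value, ...), one argument or row to a line, values as JSON. drive_tool: Moves the arm, as the interface text tells. Its arguments: {"type":"object","properties":{"rows":{"type":"array","items":{"type":"number"}},"newtons":{"type":"number"}},"required":["rows"]}

```bash
ls; mkdir -p pics
python3 - <<'E'
from rig import r, grab_frame, camera_params
import cv2,numpy as np
np.set_printoptions(precision=4,suppress=True)
print(r.sense())
for n in ["scene","top","wrist"]:
    p=camera_params(n);print(n,p)
    cv2.imwrite(f"pics/{n}0.png",cv2.cvtColor(grab_frame(n),cv2.COLOR_RGB2BGR))
E
```

```text
pics
{'clock': 0.0, 'qpos': array([ 1.1326,  0.3536,  1.6341,  0.    ,  1.1552, -0.0024]), 'qvel': array([-0.0016,  0.0002,  0.0012, -0.0001, -0.    , -0.0001]), 'joint_efforts': array([ -0.0004, -60.5238, -34.2067,  -0.0001,   0.0094,   0.    ]), 'eef_pos': array([263.6323, 566.156 , 230.5829]), 'tcp_rot': array([-1.5819,  1.5694, -2.0177]), 'contact_force': array([-0.0814,  0.0464, -0.243 ]), 'wrist_torque': array([0.0271, 0.0241, 0.0196]), 'opening': 0.9992660772147182}
scene {'vertical_fov': 54.71441074528038, 'cx': 324.3004094117084, 'cy': 203.96449185426516, 'pose': array([[   0.759 ,   -0.3818,    0.5274, -228.236 ],
       [  -0.651 ,   -0.4595,    0.6042, -751.5173],
       [   0.0116,   -0.8019,   -0.5973,  910.8282],
       [   0.    ,    0.    ,    0.    ,    1.    ]])}
top {'vertical_fov': 43.94042085716708, 'cx': 315.8792312536123, 'cy': 204.3122917695346, 'pose': array([[   0.0133,   -0.9433,    0.3318,   27.9246],
       [  -0.9999,   -0.0138,    0.0009,   75.5113],
       [   0.0037,   -0.3317,   -0.9434, 1484.8002],
       [   0.    ,    0.    ,    0.    ,    1.    ]])}
wrist {'vertical_fov': 65.70646984690485, 'cx': 323.4355599102851, 'cy': 201.0973771523201, 'tool_from_camera': array([[   0.0012,   -0.283 ,    0.9591, -143.1597],
       [   1.    ,   -0.0007,   -0.0015,    1.3904],
       [   0.0011,    0.9591,    0.283 ,  -71.692 ],
       [   0.    ,    0.    ,    0.    ,    1.    ]])}
```

View pics/top0.png

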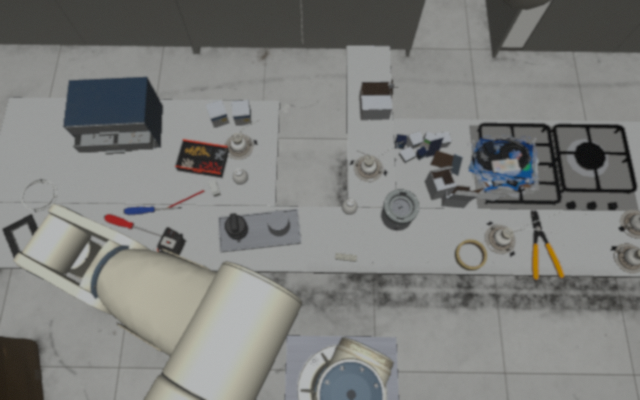

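View pics/scene0.png

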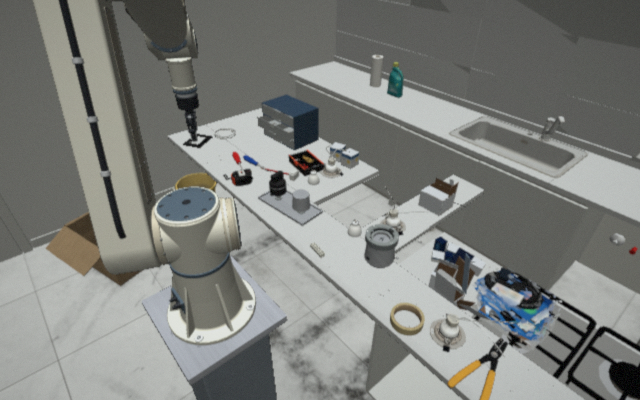

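View pics/wrist0.png

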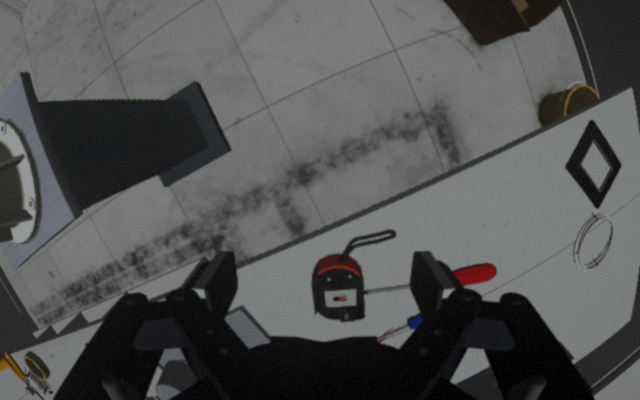

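The top view shows the lid on the rack's left peg at about (236,226), the tumbler at (279,224) and the grinder at (401,207). I'll zoom in for a first measurement.

```bash
cat > h.py <<'E'
import numpy as np, cv2
from rig import r, grab_frame, camera_params
from scipy.spatial.transform import Rotation as R
np.set_printoptions(precision=3,suppress=True)
def toolT(s=None):
    s=s or r.sense(); T=np.eye(4); T[:3,:3]=R.from_euler('xyz',s['tcp_rot']).as_matrix(); T[:3,3]=s['eef_pos']; return T
def rays(n,uv,T=None):
    p=camera_params(n); uv=np.atleast_2d(np.asarray(uv,float)); f=200/np.tan(np.radians(p['vertical_fov'])/2)
    d=(uv-[p['cx'],p['cy']])/f
    if n=='wrist':
        th=np.linalg.norm(d,axis=1,keepdims=True); k=np.where(th>1e-9,np.sin(th)/np.maximum(th,1e-9),1)
        D=np.hstack([d*k,np.cos(th)]); P=T@p['tool_from_camera']
    else: D=np.hstack([d,np.ones((len(d),1))]); P=p['pose']
    return P[:3,3], D@P[:3,:3].T
def onz(n,uv,z,T=None):
    o,d=rays(n,uv,T); return o+d*((z-o[2])/d[:,2:3])
def proj(n,X,T=None):
    p=camera_params(n); f=200/np.tan(np.radians(p['vertical_fov'])/2)
    P=T@p['tool_from_camera'] if n=='wrist' else p['pose']
    c=(np.atleast_2d(X)-P[:3,3])@P[:3,:3]
    if n=='wrist':
        rr=np.linalg.norm(c[:,:2],axis=1,keepdims=True); th=np.arctan2(rr,c[:,2:3]); d=c[:,:2]/rr*th
    else: d=c[:,:2]/c[:,2:3]
    return d*f+[p['cx'],p['cy']]
def snap(n,name):
    T=toolT(); im=cv2.cvtColor(grab_frame(n),cv2.COLOR_RGB2BGR); cv2.imwrite(f'pics/{name}.png',im); np.save(f'pics/{name}.npy',T); return im,T
def crop(im,x0,y0,w,h,k,name): cv2.imwrite(f'pics/{name}.png',cv2.resize(im[y0:y0+h,x0:x0+w],None,fx=k,fy=k,interpolation=cv2.INTER_CUBIC))
E
python3 - <<'E'
from h import *
im=cv2.imread('pics/top0.png'); crop(im,210,180,100,80,8,'t_rack'); crop(im,370,170,80,60,8,'t_gr')
im=cv2.imread('pics/scene0.png'); crop(im,250,160,80,70,8,'s_rack')
print('lid top z~171?',onz('top',[[236,226]],105), 'gr',onz('top',[[401,207]],100),'tum',onz('top',[[279,224]],88))
print(onz('scene',[[278,183],[380,240]],100))
E
```

```text
lid top z~171? [[443.016 307.901 105.   ]] gr [[ 510.166 -174.953  100.   ]] tum [[456.099 184.645  88.   ]]
[[ 439.383  281.16   100.   ]
 [ 498.828 -185.972  100.   ]]
```

View pics/t_rack.png

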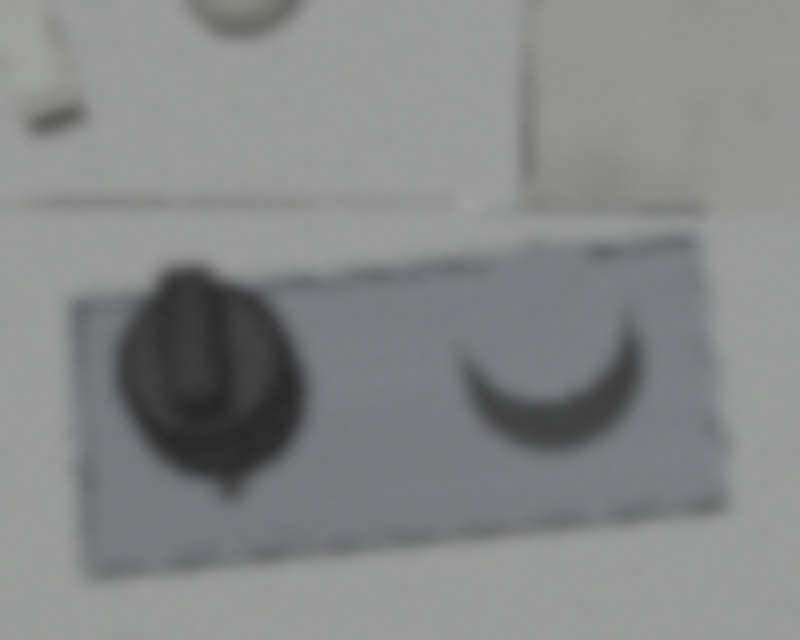

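View pics/t_gr.png

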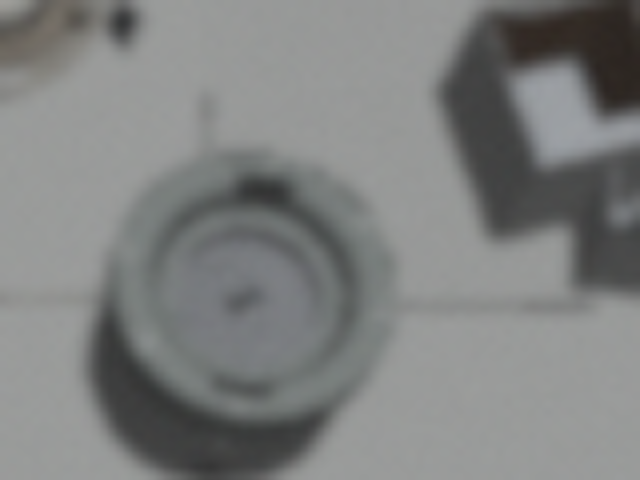

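View pics/s_rack.png

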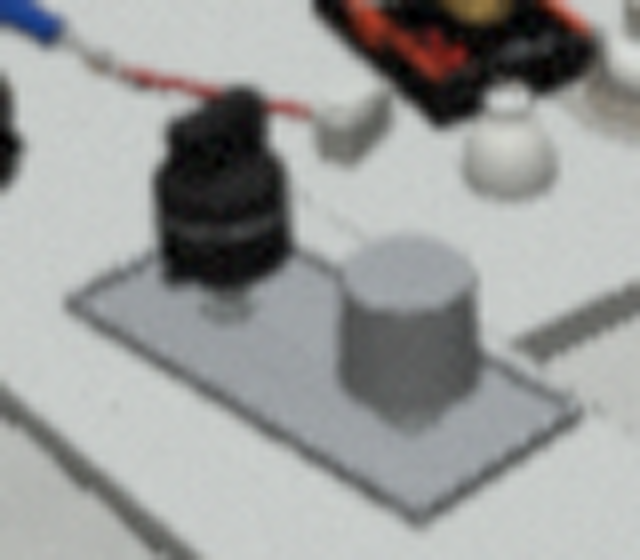

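Run:
```python
from h import *
print(toolT())
a=onz('top',np.array([[265,185],[243,383]])/8+[370,170],108); print('slots top',a,a.mean(0),np.degrees(np.arctan2(*(a[0]-a[1])[1::-1])), np.linalg.norm(a[0]-a[1]))
b=onz('top',np.array([[185,270],[205,395]])/8+[210,180],123); print('bar',b,b.mean(0),np.linalg.norm(b[0]-b[1]),np.degrees(np.arctan2(*(b[0]-b[1])[1::-1])))
print('tray', onz('top',np.array([[72,298],[700,238],[728,510],[88,578]])/8+[210,180],12), )
t=onz('top',np.array([[72,298],[700,238],[728,510],[88,578]])/8+[210,180],12); print(t.mean(0))
s=onz('scene',np.array([[68,303],[418,520],[580,410]])/8+[250,160],12);print('tray scene',s,(s[0]+s[2])/2)
# grinder in scene image: outline of bar top
print(onz('scene',np.array([[240,95],[180,130]])/8+[250,160],123))
```

```text
[[ -0.      0.422   0.907 263.692]
 [ -0.001   0.907  -0.422 566.246]
 [ -1.     -0.001   0.    230.723]
 [  0.      0.      0.      1.   ]]
slots top [[ 551.097 -181.724  108.   ]
 [ 473.758 -170.215  108.   ]] [ 512.427 -175.969  108.   ] -8.464380139290665 78.19078856693218
bar [[474.416 315.64  123.   ]
 [427.521 305.269 123.   ]] [450.968 310.454 123.   ] 48.02850925520744 12.470864770764814
tray [[498.689 378.435  12.   ]
 [526.941 134.353  12.   ]
 [417.153 120.819  12.   ]
 [387.006 363.618  12.   ]]
[457.447 249.306  12.   ]
tray scene [[390.996 355.097  12.   ]
 [420.771 111.929  12.   ]
 [529.927 126.944  12.   ]] [460.461 241.021  12.   ]
[[470.741 310.099 123.   ]
 [431.012 302.67  123.   ]]
```

drive_tool(
  rows=[0,-20,36,-5,0,0,100,3,-40,72,-10,0,0,100,6,-60,108,-15,0,0,100,9,-80,144,-20,0,0,100,12,-100,180,-25,0,0,100,16,-120,216,-30,0,0,100,20,-137,250,-34,0,0,100,23,-149,270,-37,0,0,100,25,-153,278,-37.4,0,0,100,25,-153,278,-37.4,0,0,100],
)

```text
clock: 1.4
eef_pos: [451.1, 310.1, 205.7]
tcp_rot: [-2.495, 1.569, -2.28]
contact_force: [0.5, -0.1, -0.6]
opening: 1.002
```

Run:
```python
from h import *
im,T=snap('wrist','w1'); print(T); print(r.sense()['qpos'],r.sense()['clock'])
```

```text
[[ -0.001  -0.214   0.977 451.062]
 [ -0.001   0.977   0.214 310.132]
 [ -1.     -0.001  -0.001 205.68 ]
 [  0.      0.      0.      1.   ]]
[ 0.601  0.261  1.825 -0.     1.057 -1.186] 1.45
```

View pics/w1.png

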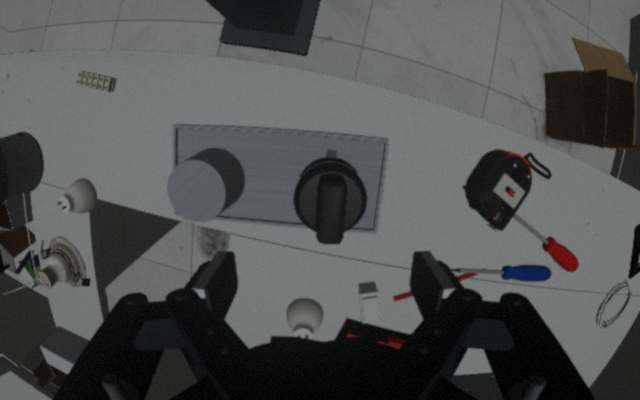

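The wrist view shows the lid at about (330,200), its grip bar running from (329,177) to (330,243), and one lug at (331,154). I'll zoom in to measure the bar.

Run:
```python
from h import *
im=cv2.imread('pics/w1.png'); c=im[140:255,280:380]; c=cv2.convertScaleAbs(c,alpha=2.5,beta=0); cv2.imwrite('pics/w1c.png',cv2.resize(c,None,fx=5,fy=5,interpolation=cv2.INTER_CUBIC))
T=np.load('pics/w1.npy')
print(proj('wrist',[[451,310,123]],T))
```

```text
[[322.546 206.678]]
```

View pics/w1c.png

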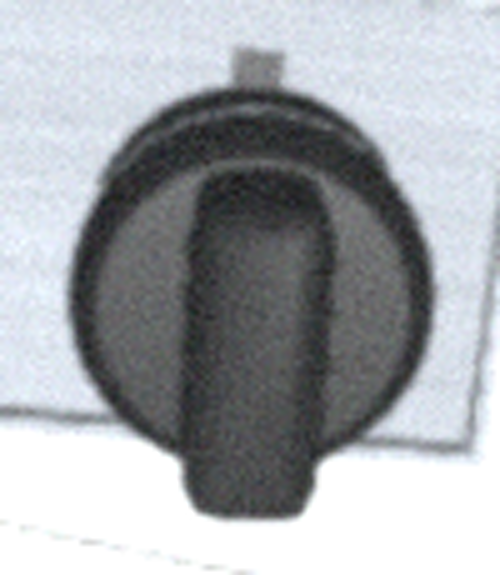

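Run:
```python
from h import *
T=np.load('pics/w1.npy')
o=np.array([280,140])
def g(p,z): return onz('wrist',np.array(p,float)/5+o,z,T)[:,:2]
e=g([[262,222],[247,517]],123);print('bar ends',e,e.mean(0),np.linalg.norm(e[0]-e[1]),np.degrees(np.arctan2(*(e[1]-e[0])[::-1])))
e=g([[195,350],[322,350]],123);print('sides',e,e.mean(0),np.linalg.norm(e[0]-e[1]))
e=g([[95,300],[410,300]],89);print('crown',e,e.mean(0),np.linalg.norm(e[0]-e[1]))
l=g([[258,50]],43);print('lug',l)
# top-camera crown
t=lambda p,z:onz('top',np.array(p,float)/8+[210,180],z)[:,:2]
print('top crown sides',t([[120,370],[285,370]],89))
```

```text
bar ends [[432.343 313.512]
 [479.835 321.831]] [456.089 317.672] 48.21428603708757 9.935316755457775
sides [[454.189 307.908]
 [450.044 326.963]] [452.116 317.436] 19.50010635490911
crown [[459.842 290.66 ]
 [448.071 344.645]] [453.956 317.652] 55.25374498833388
lug [[416.192 311.255]]
top crown sides [[446.598 342.825]
 [447.472 282.295]]
```

drive_tool(
  rows=[20,2,2,1,0,0,100,40,4,4,2,0,0,100,58,6,6,2.4,0,0,100,65,6.3,5.9,2.4,0,0,100,65,6.3,5.9,2.4,0,0,100],
)

```text
clock: 2.08
eef_pos: [454.9, 318.1, 140.5]
tcp_rot: [-2.61, 1.569, -2.436]
contact_force: [-0.5, -0.7, -0.2]
opening: 0.999
```

Run:
```python
from h import *
im,T=snap('wrist','w2'); print(T); print(r.sense()['clock'],proj('wrist',[[455.5,317.5,123]],T))
c=cv2.convertScaleAbs(im[100:320,200:460],alpha=2.5,beta=0); cv2.imwrite('pics/w2c.png',cv2.resize(c,None,fx=3,fy=3-.3,interpolation=cv2.INTER_CUBIC) if 0 else cv2.resize(c,None,fx=2.5,fy=2.5,interpolation=cv2.INTER_CUBIC))
```

```text
[[ -0.002  -0.174   0.985 454.857]
 [ -0.001   0.985   0.174 318.073]
 [ -1.     -0.001  -0.002 140.469]
 [  0.      0.      0.      1.   ]]
2.125 [[320.975 242.164]]
```

View pics/w2c.png

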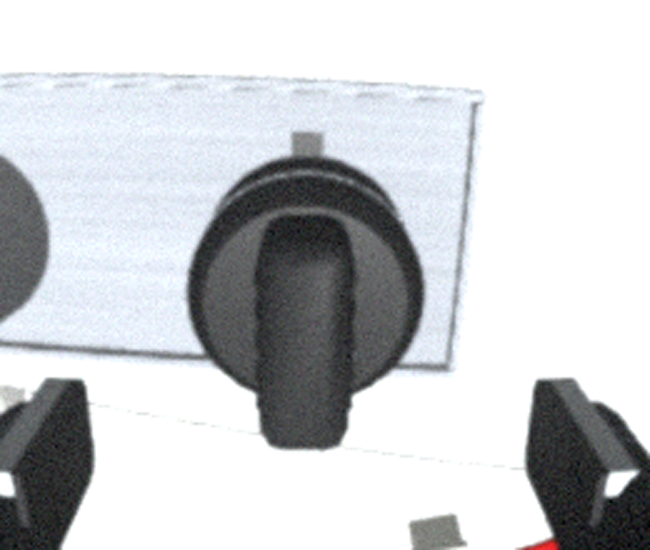

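Run:
```python
from h import *
T=np.load('pics/w2.npy')
o=np.array([200,100])
def g(p,z): return onz('wrist',np.array(p,float)/2.5+o,z,T)[:,:2]
e=g([[306,258],[303,448]],123);print('bar ends',e,e.mean(0),np.linalg.norm(e[0]-e[1]),np.degrees(np.arctan2(*(e[1]-e[0])[::-1])))
e=g([[257,350],[352,350]],123);print('sides',e.mean(0),np.linalg.norm(e[0]-e[1]))
e=g([[203,295],[407,295]],89);print('crown',e,e.mean(0),np.linalg.norm(e[0]-e[1]))
print('lug',g([[307,133]],43))
```

```text
bar ends [[432.668 314.347]
 [479.533 321.766]] [456.1   318.056] 47.448700899270676 8.994800542770786
sides [454.129 317.732] 21.4799651233971
crown [[457.749 290.471]
 [448.266 344.35 ]] [453.008 317.411] 54.70795921185286
lug [[416.179 311.36 ]]
```

drive_tool(
  rows=[15,0,0.5,0.3,0,0,100,30,0,0.5,0.3,0,0,100,44,0,0.5,0.3,0,0,100,44,0,0.5,0.3,0,0,60,44,0,0.5,0.3,0,0,40,44,0,0.5,0.3,0,0,15,44,0,0.5,0.3,0,0,10,44,0,0.5,0.3,0,0,10,44,0,0.5,0.3,0,0,10,44,0,0.5,0.3,0,0,10],
  newtons=70,
)

```text
clock: 3.38
eef_pos: [456.2, 318.6, 97.7]
tcp_rot: [-0.086, 1.57, 0.083]
contact_force: [0.2, -0.5, 6.7]
opening: 0.243
```

drive_tool(
  rows=[-8,0,0,0,0,0,10,-20,0,0,0,0,0,10,-35,0,0,0,0,0,10,-50,0,0,0,0,0,10,-70,0,0,0,0,0,10,-90,0,0,0,0,0,10,-105,0,0,0,0,0,10,-113,0,0,0,0,0,10,-113,0,0,0,0,0,10],
)

```text
clock: 4.5
eef_pos: [456.3, 318.7, 211.2]
tcp_rot: [0.265, 1.57, 0.434]
contact_force: [0.9, 0.8, -1.6]
opening: 0.245
```

Run:
```python
from h import *
im,T=snap('wrist','w3'); print(T); s=r.sense(); print(s['clock'],s['contact_force'],s['opening'],s['qpos'])
cv2.imwrite('pics/w3c.png',cv2.resize(cv2.convertScaleAbs(im,alpha=2.2,beta=0),None,fx=1.25,fy=1.25))
```

```text
[[  0.001  -0.168   0.986 456.271]
 [  0.      0.986   0.168 318.677]
 [ -1.      0.      0.001 211.157]
 [  0.      0.      0.      1.   ]]
4.55 [ 0.422 -0.085 -1.665] 0.24282417942144216 [ 0.607  0.268  1.803 -0.     1.07  -1.133]
```

View pics/w3c.png

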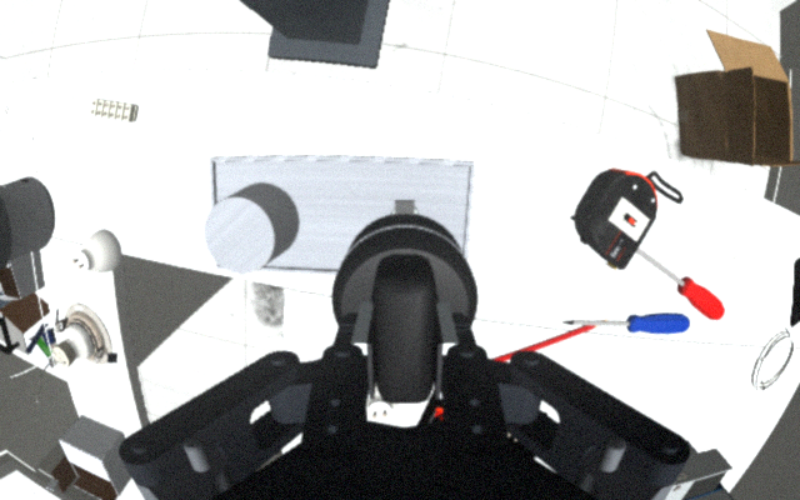

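drive_tool(
  rows=[0,-20,2,1,0,0,10,0,-65,6,2,0,0,10,0,-115,10,4,0,0,10,0,-165,15,6,0,0,10,0,-220,20,8,0,0,10,0,-275,25,10,0,0,10,0,-330,30,12,0,0,10,0,-385,35,14,0,0,10,0,-440,40,16,0,0,10,0,-480,43,18,0,0,10],
)

```text
clock: 5.8
eef_pos: [578.5, -150.7, 209.8]
tcp_rot: [-2.736, 1.57, -2.884]
contact_force: [0.4, 0.1, -1.3]
opening: 0.243
```

drive_tool(
  rows=[0,-20,6,0,0,0,10,0,-30,12,0,0,0,10,0,-30,12,0,0,0,10,0,-30,12,0,0,0,10],
)

```text
clock: 6.3
eef_pos: [585.7, -180.9, 209.8]
tcp_rot: [3.121, 1.569, 2.974]
contact_force: [0.3, 0.1, -1.4]
opening: 0.246
```

Run:
```python
from h import *
im,T=snap('wrist','w4'); print(T); s=r.sense(); print(s['clock'],s['contact_force'],s['opening'],s['qpos'])
cv2.imwrite('pics/w4c.png',cv2.resize(cv2.convertScaleAbs(im,alpha=1.6,beta=0),None,fx=1.25,fy=1.25))
```

```text
[[  -0.001    0.147    0.989  585.71 ]
 [   0.       0.989   -0.147 -180.943]
 [  -1.       0.      -0.001  209.751]
 [   0.       0.       0.       1.   ]]
6.35 [-0.34   0.352 -1.542] 0.2439348810175616 [-0.302  0.356  1.68  -0.     1.107 -1.726]
```

View pics/w4c.png

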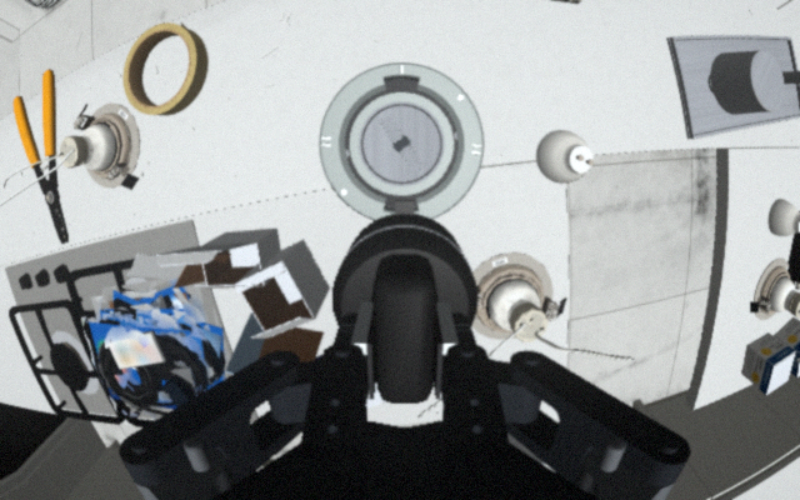

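The wrist view shows the whole grinder collar, centred near (401,142), with slots at top and bottom, round dots at (460,97) and (344,192), and the held lid below it. I'll crop for precision.

Run:
```python
from h import *
im=cv2.imread('pics/w4.png'); crop(cv2.convertScaleAbs(im,alpha=1.7,beta=0),250,45,145,135,5,'w4g')
```

```text
(no output)
```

View pics/w4g.png

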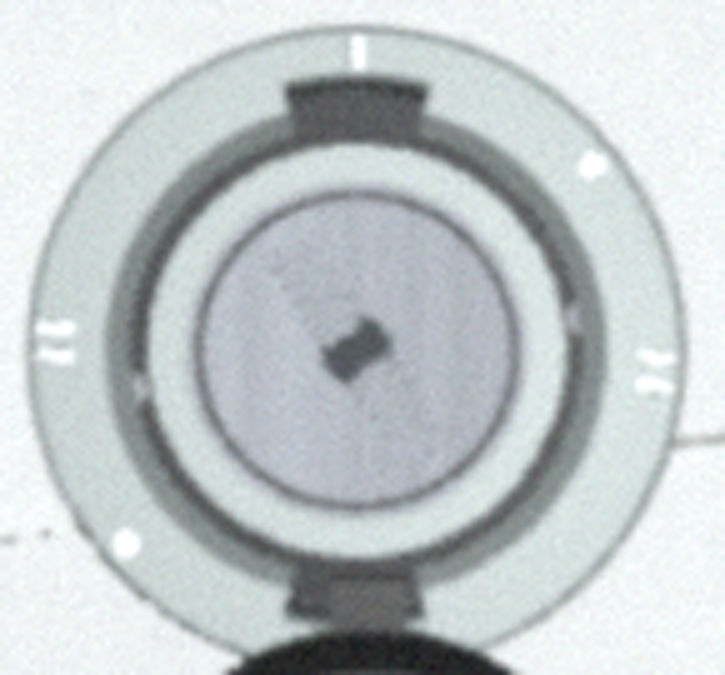

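Run:
```python
from h import *
from scipy.optimize import least_squares
T=np.load('pics/w4.npy'); o=np.array([250,45])
g=lambda p,z:onz('wrist',(np.array(p,float)-2)/5+o,z,T)[:,:2]   # resize centre offset (k-1)/2=2 
im=cv2.imread('pics/w4.png').astype(np.float32); gray=cv2.GaussianBlur(im.sum(2),(3,3),0)
# radial edge search for outer collar rim: dark thin line (min intensity) near expected r
c0=np.array([355,345])/5+o; pts=[]
for a in np.radians(np.arange(0,360,4)):
    d=np.array([np.cos(a),np.sin(a)]); rr=np.arange(60,70,.25)
    q=c0+rr[:,None]*d
    if q[:,1].max()>165: continue
    v=cv2.remap(gray,q[:,0].astype(np.float32)[None],q[:,1].astype(np.float32)[None],cv2.INTER_LINEAR)[0]
    pts.append(q[np.argmin(v)])
P=onz('wrist',np.array(pts),108,T)[:,:2]
f=least_squares(lambda x:np.hypot(*(P-x[:2]).T)-x[2],[512,-176,52],loss='soft_l1')
print('rim fit',f.x,'rms',np.sqrt(np.mean(f.fun**2)),len(P))
d=g([[593,165],[126,545]],108); print('dots',d,d.mean(0),np.linalg.norm(d[0]-d[1]),np.degrees(np.arctan2(*(d[0]-d[1])[::-1])))
w=g([[655,372],[57,342]],108); print('lock dashes',w.mean(0),np.degrees(np.arctan2(*(w[0]-w[1])[::-1])))
s=g([[358,52]],108); c=f.x[:2]; print('slot dash az',np.degrees(np.arctan2(*(s[0]-c)[::-1])),s)
s=g([[357,85],[355,615]],108); print('slots',s,s.mean(0),np.linalg.norm(s[0]-s[1]),np.degrees(np.arctan2(*(s[1]-s[0])[::-1])))
fl=g([[198,350],[520,350],[358,190],[358,508]],95);print('floor circ',fl[:2].mean(0),fl[2:].mean(0))
# lid in tool frame from w3 and w4
for n in ('w3','w4'):
    T=np.load(f'pics/{n}.npy'); im=cv2.imread(f'pics/{n}.png'); crop(cv2.convertScaleAbs(im,alpha=4,beta=0),260,150,130,180,4,n+'l')
```

```text
rim fit [ 516.86  -171.877   51.377] rms 0.16851764329014307 68
dots [[ 492.377 -130.79 ]
 [ 541.585 -212.87 ]] [ 516.981 -171.83 ] 95.70001208246237 120.94309259496046
lock dashes [ 516.901 -171.895] 78.50857691680272
slot dash az 171.0844843224023 [[ 469.525 -164.452]]
slots [[ 474.829 -165.4  ]
 [ 558.534 -178.29 ]] [ 516.682 -171.845] 84.69113452987249 -8.754745276609324
floor circ [ 516.516 -171.445] [ 516.597 -171.609]
```

View pics/w3l.png

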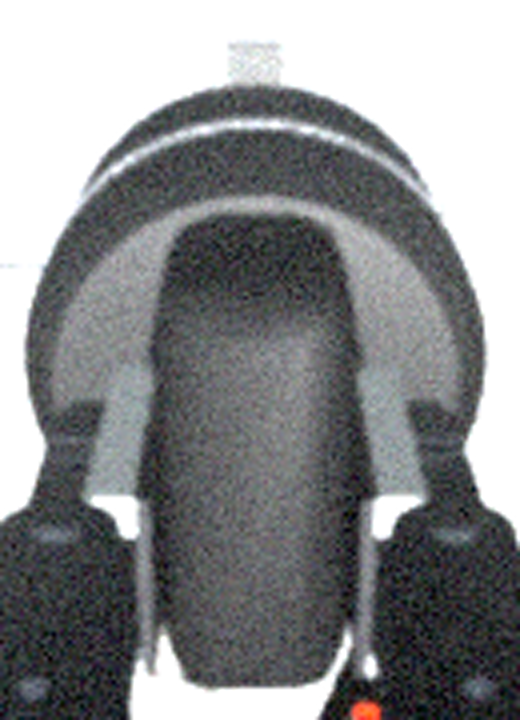

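Run:
```python
from h import *
for n in ['w3']:
    T=np.load(f'pics/{n}.npy'); o=np.array([260,150])
    def g(p,z):
        X=onz('wrist',(np.array(p,float)-1.5)/4+o,z,T); return (np.c_[X,np.ones(len(X))]@np.linalg.inv(T).T)[:,:3]
    tz=T[2,3]; rim=tz-60.7
    print('lug outer top edge',g([[230,43],[282,43]],rim+6))
    print('bar ends top',g([[247,318],[253,686]],rim+86))
    print('bar sides top',g([[165,500],[350,500]],rim+86), g([[160,400],[357,400]],rim+86))
    print('silver ring / body sides', g([[27,350],[485,350]],rim+52-3))
```

```text
lug outer top edge [[ 54.653  -3.086 -40.382]
 [ 54.656   5.295 -40.374]]
bar ends top [[-25.328   0.219 -24.64 ]
 [-25.274   0.742  22.889]]
bar sides top [[-25.306  -8.805  -3.138]
 [-25.3    11.373  -3.119]] [[-25.32   -8.959 -15.317]
 [-25.314  11.747 -15.297]]
silver ring / body sides [[ 11.685 -30.325  -5.079]
 [ 11.704  32.517  -5.03 ]]
```

View pics/w4l.png

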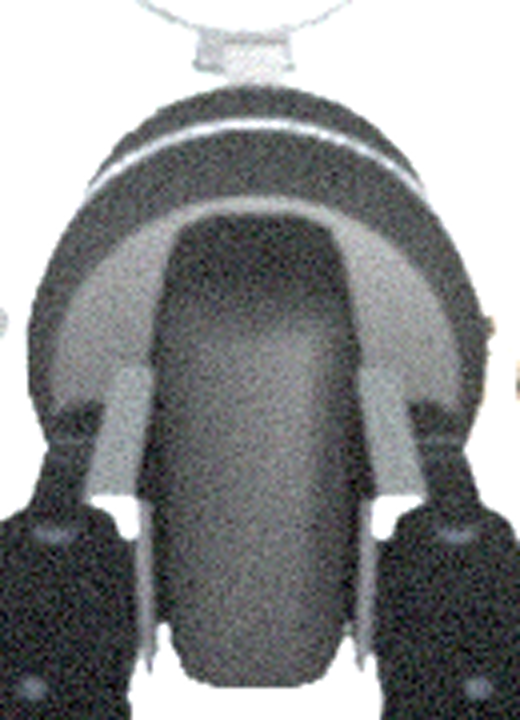

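drive_tool(
  rows=[0,-1,-20,0,0,0,10,0,-2,-45,0,0,0,10,0,-2.4,-63,0,0,0,10,5,-2.4,-69,0.3,0,0,10,18,-2.4,-69,0.3,0,0,10,31,-2.4,-69,0.3,0,0,10,31,-2.4,-69,0.3,0,0,10,31,-2.4,-69,0.3,0,0,10],
)

```text
clock: 7.35
eef_pos: [517.4, -173.2, 178.6]
tcp_rot: [3.136, 1.569, 2.984]
contact_force: [-0.7, 0.7, -1.4]
opening: 0.246
```

Run:
```python
from h import *
im,T=snap('wrist','w5'); print(T); s=r.sense(); print(s['clock'],s['contact_force'],s['opening'],s['qpos'])
crop(cv2.convertScaleAbs(im,alpha=2,beta=0),240,110,160,115,5,'w5c')
```

```text
[[  -0.002    0.152    0.988  517.382]
 [   0.       0.988   -0.152 -173.241]
 [  -1.       0.      -0.002  178.634]
 [   0.       0.       0.       1.   ]]
7.4 [-1.034  0.084 -0.684] 0.24538619919558385 [-0.326  0.29   1.853 -0.     1.    -1.744]
```

View pics/w5c.png

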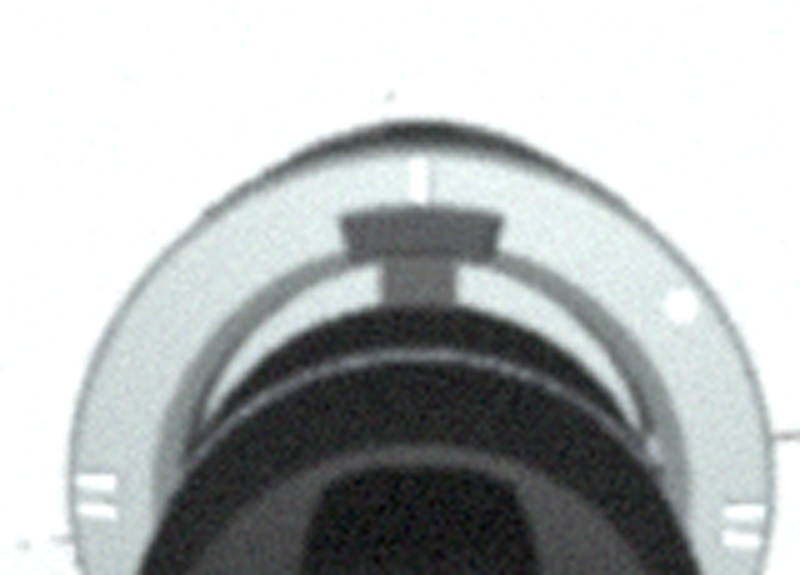

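The wrist view shows the lug at (420,280) directly below the slot at (421,235), so they line up. I'll lower it gently.

drive_tool(
  rows=[4,0,-0.3,0,0,0,10,8,0,-0.3,0,0,0,10,11,0,-0.3,0,0,0,10,14,0,-0.3,0,0,0,10,14,0,-0.3,0,0,0,10],
)

```text
clock: 8.02
eef_pos: [517.0, -173.2, 164.7]
tcp_rot: [-3.128, 1.569, 3.003]
contact_force: [-0.4, 0.8, -1.2]
opening: 0.238
```

drive_tool(
  rows=[3,0,0,0,0,0,10,6,0,0,0,0,0,10,8,0,0,0,0,0,10,9,0,0,0,0,0,10,9,0,0,0,0,0,10],
)

```text
clock: 8.65
eef_pos: [517.1, -173.2, 155.7]
tcp_rot: [-3.118, 1.569, 3.013]
contact_force: [-1.0, -0.4, -0.2]
opening: 0.243
```

Run:
```python
from h import *
im,T=snap('wrist','w6'); print(T); s=r.sense(); print(s['clock'],s['contact_force'],s['wrist_torque'],s['opening'],s['qpos'])
crop(cv2.convertScaleAbs(im,alpha=2,beta=0),240,110,160,115,5,'w6c')
```

```text
[[  -0.001    0.152    0.988  517.062]
 [   0.       0.988   -0.152 -173.202]
 [  -1.      -0.      -0.001  155.729]
 [   0.       0.       0.       1.   ]]
8.7 [-0.096 -1.067 -0.25 ] [ 0.016  0.066 -0.039] 0.2457012126132908 [-0.326  0.318  1.873 -0.     0.951 -1.744]
```

View pics/w6c.png

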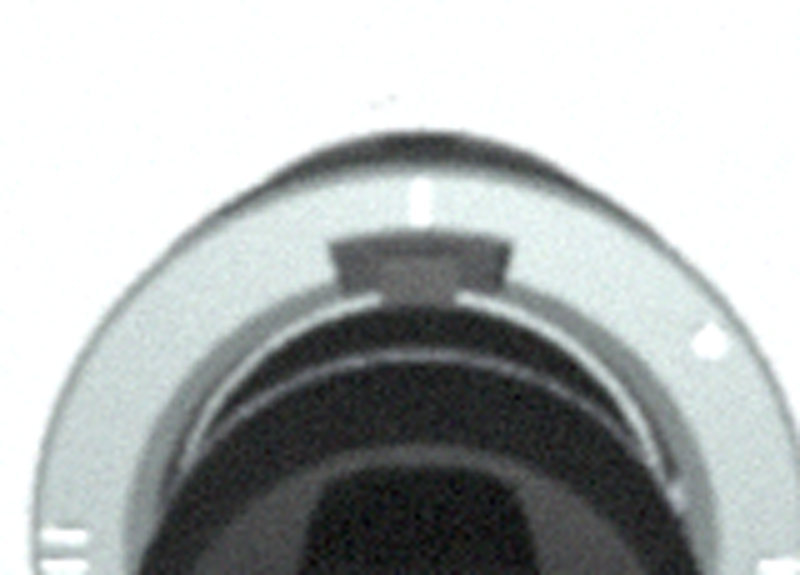

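The lug sits inside the slot at (420,280) with almost no contact force. I'll press down to find the floor.

drive_tool(
  rows=[0.5,0,0,0,0,0,10,1,0,0,0,0,0,10,1,0,0,0,0,0,10],
)

```text
clock: 9.07
eef_pos: [517.1, -173.3, 155.7]
tcp_rot: [-3.021, 1.57, 3.11]
contact_force: [-4.0, 1.8, 9.5]
opening: 0.245
```

drive_tool(
  rows=[0.5,0,0,0,0,0,10,1,0,0,0,0,0,10,1,0,0,0,0,0,10],
)

```text
clock: 9.45
eef_pos: [517.1, -173.2, 155.6]
tcp_rot: [-2.949, 1.57, -3.101]
contact_force: [-4.7, 2.1, 11.9]
opening: 0.243
```

drive_tool(
  rows=[0,0,0,4,0,0,8,0,0,0,8,0,0,8,0,0,0,13,0,0,8,0,0,0,18,0,0,8,0,0,0,23,0,0,8,0,0,0,28,0,0,8,0,0,0,33,0,0,8,0,0,0,37,0,0,8,0,0,0,40,0,0,8,0,0,0,40,0,0,8],
  newtons=90,
)

```text
clock: 10.7
eef_pos: [517.2, -173.6, 155.8]
tcp_rot: [-1.459, 1.57, -2.309]
contact_force: [-2.0, -2.3, 2.5]
opening: 0.238
```

Run:
```python
from h import *
im,T=snap('wrist','w7'); print(T, 'yaw',np.degrees(np.arctan2(T[1,2],T[0,2]))); s=r.sense(); print(s['clock'],s['contact_force'],s['wrist_torque'],s['opening'],s['qpos'])
crop(cv2.convertScaleAbs(im,alpha=2,beta=0),220,100,200,150,4,'w7c')
```

```text
[[  -0.001    0.751    0.66   517.213]
 [  -0.001    0.66    -0.751 -173.622]
 [  -1.      -0.001    0.     155.789]
 [   0.       0.       0.       1.   ]] yaw -48.67976865362616
10.75 [-1.54  -3.29   2.422] [-0.52   0.377  0.058] 0.2417953340157094 [-0.326  0.318  1.874 -0.001  0.95  -1.047]
```

View pics/w7c.png

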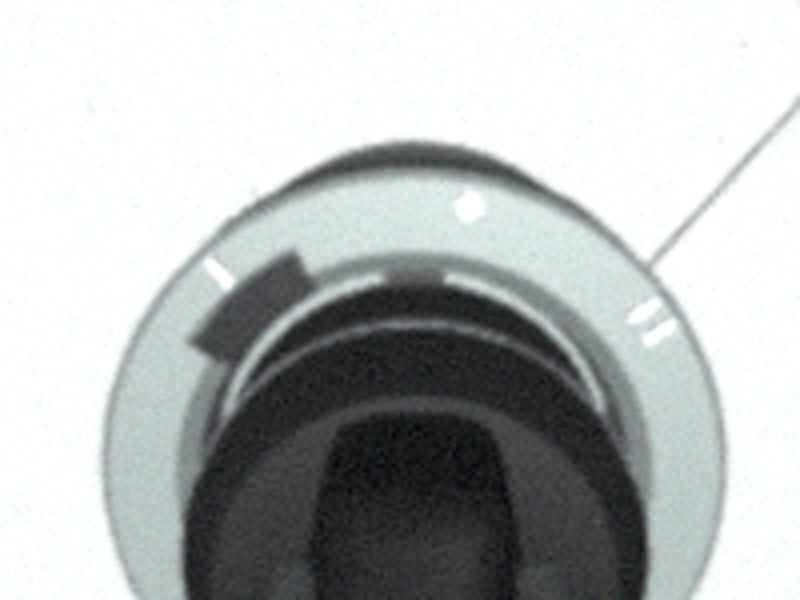

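```bash
cat > az.py <<'E'
from h import *
import sys
def az(n,lug,dot,k,o,slot=None):
    T=np.load(f'pics/{n}.npy'); c=np.array([516.8,-171.8])
    # refit centre offset is same-camera biased; use as is
    g=lambda p,z:onz('wrist',(np.array([p],float)-(k-1)/2)/k+o,z,T)[0,:2]
    a=lambda p:np.degrees(np.arctan2(*(p-c)[::-1]))
    L=g(lug,101);D=g(dot,108);print('lug',L,a(L),np.linalg.norm(L-c),'dot',D,a(D),np.linalg.norm(D-c)); print('remaining deg',(a(L)-a(D)))
    # lid axis through tool's bar: TCP direction
E
python3 - <<'E'
from az import *
az('w7',[414,275],[468,207],4,np.array([220,100]))
E
```

```text
lug [ 494.175 -146.103] 131.36293081958934 34.23781533393549 dot [ 492.533 -131.519] 121.06718042311928 47.0259542323415
remaining deg 10.295750396470055
```

Both methods agree on about 10.3° left to the dot, so I'll turn that much.

drive_tool(
  rows=[0,0,0,3,0,0,8,0,0,0,6,0,0,8,0,0,0,9,0,0,8,0,0,0,10.3,0,0,8,0,0,0,10.3,0,0,8,0,0,0,10.3,0,0,8],
)

```text
clock: 11.5
eef_pos: [517.1, -173.7, 155.8]
tcp_rot: [-1.369, 1.57, -2.397]
contact_force: [-3.4, -2.6, 3.1]
opening: 0.241
```

Run:
```python
from h import *
im,T=snap('wrist','w8'); print(T, 'yaw',np.degrees(np.arctan2(T[1,2],T[0,2]))); s=r.sense(); print(s['clock'],s['contact_force'],s['wrist_torque'],s['opening'],s['qpos'],s['qvel'])
crop(cv2.convertScaleAbs(im,alpha=2,beta=0),220,100,200,150,4,'w8c')
im,T=snap('scene','s8'); crop(cv2.convertScaleAbs(im,alpha=1.3,beta=0),230,140,200,150,4,'s8c')
```

```text
[[  -0.001    0.856    0.517  517.074]
 [  -0.001    0.517   -0.856 -173.735]
 [  -1.      -0.001    0.     155.807]
 [   0.       0.       0.       1.   ]] yaw -58.88538004052329
11.55 [-3.468 -2.714  3.568] [-0.473  0.678  0.147] 0.23701224398439644 [-0.326  0.318  1.874 -0.001  0.951 -0.868] [ 0.002 -0.    -0.001  0.002  0.     0.003]
```

View pics/w8c.png

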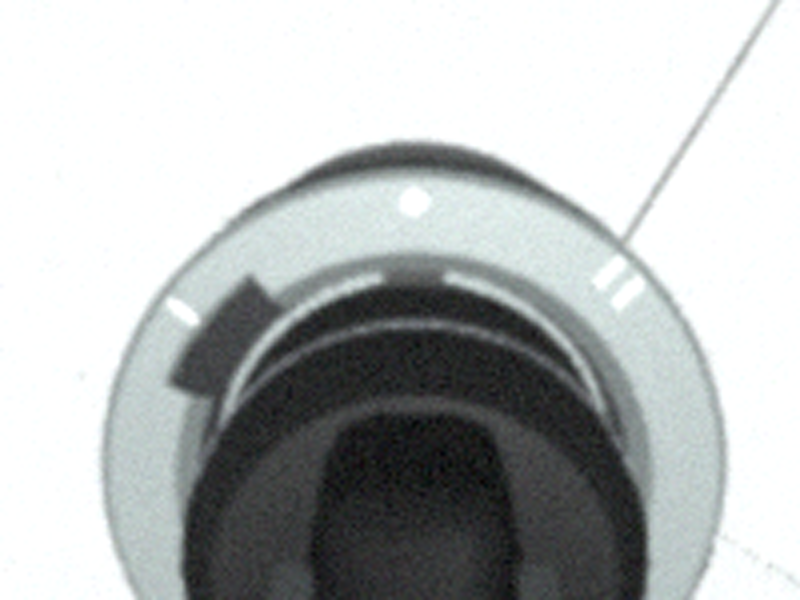

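View pics/s8c.png

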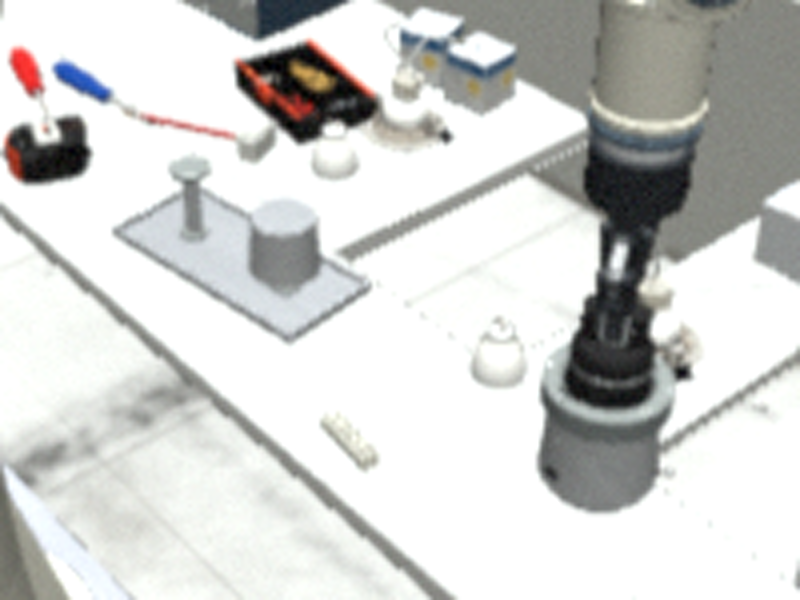

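Run:
```python
from az import *
az('w8',[414,275],[413,202],4,np.array([220,100]))
T=toolT();s=r.sense();print(s['clock'],np.degrees(np.arctan2(T[1,2],T[0,2])),s['wrist_torque'])
from rig import sign_off
print(sign_off())
```

```text
lug [ 499.117 -142.441] 121.06068006534319 34.27339716005399 dot [ 492.397 -131.531] 121.21559855709204 47.08595299347722
remaining deg -0.15491849174884464
11.6 -58.90370013492022 [-0.475  0.72   0.156]
the job is handed in; nothing more can be done
None
```

The lid is home in the grinder and held clockwise at the pulse dot, still gripped at 90 N. I handed the job in at 11.6 s.

I lifted the lid off its peg and lowered it into the mouth with its lugs in the two slots. I felt it stop on the floor at the expected height, with about 10 N of contact. I then turned it about 50.2° (0.876 rad) from the slots; the pulse position is 0.88 rad.

- **Angle:** in the last wrist picture the lug lines up with the dot to within 0.2°, well short of the lock dashes.
- **Spring:** the wrist torque about the vertical axis rose by about 0.19 N m, which matches the spring at pulse.
- **Bystanders:** the tumbler was still on its peg and the fitter's things visible in the last scene picture were where they started. The paper tape was outside the part I checked, but the arm never went near it.

**Camera disagreement:** the top and scene cameras put the lid 5 to 11 mm away from where the wrist camera did. I went by the wrist camera, and the grasp and the fit bore it out. No check failed.

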